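# Tip the brass bushings out of the corner-spout tray into the tin

### The arm

A 6-joint arm with a two-finger parallel gripper is mounted at the origin on the work surface. World frame = base frame: x ahead of the robot, y to its left, z up, the work surface at z = 0. Lengths are in m, angles in rad, forces in N, time in s.
With the tool pointing down it reaches from about 0.425 to 1.125 m from the base axis. Payload 14.9 kg.
Tool frame: the origin (TCP) lies midway between the tips of the shut fingers; the grasp point (between the pads) lies 19 mm behind it; z points along the fingers, y is the direction in which the jaws open and shut (so a half turn about z gives the same grasp; the last joint's range is limited). The gripper opens to 91 mm and grips with 3 to 60 N. Pads are 32 mm wide; open, the fingers measure 118 mm over their backs; the gripper's body (76 mm by 178 mm) begins 60 mm behind the grasp point.
Start: joints at [-1.148, 0.379, 1.734, -0, 1.028, -0.033], TCP at [0.308, -0.629, 0.214] pointing down, gripper open.
Joint ranges: [-2.77, 2.77], [-0.74, 2.19], [0, 2.66], [-1.06, 4.2], [0.31, 2.87], [-3.08, 3.08]. Speed limits (rad/s): [1.89, 1.89, 2.39, 3.14, 3.14, 3.14].

### API

Orientations are given as a rotation vector (axis times angle).
In Python, from workcell import monitor, vision, ctrl, regions_of gives the robot as it stands.
- The arm moves only by the tool carry_out, never from a script. Its argument "increments" is a list of rows, each a list of 7 numbers: the closure, from 0 (fully open) to 1 (shut), then the shift along the tool's x, y, z in m, then the turn, a rotation vector about the tool's x, y, z in rad. A call has 1 to 5 rows; each row is the pose to reach, as a shift and turn from the pose measured when the call began, along the tool's axes at that moment; what a row does not reach only later rows make up. A row lasts 1/12 s, in which the tool goes at most 41.7 mm and 7.16 degrees, less where a joint would pass 70% of its speed; a pose out of reach is approached as far as the arm can. A call with a gripper value outside its range is refused whole. The fingers move at their own pace and stop on an object; "newtons" is the grip in N (left out, the last holds). Time passes only in rows, so rows that repeat a pose let the fingers close. It gives the time, the measured TCP pose, the force and the opening at its end, in the units of the state.
- monitor.state(): the state, without advancing time (a new reading comes with each control period).
- vision.get_image(name): name is "scene" or "top" or "wrist"; returns the picture (480x640x3 uint8, red, green, blue); there is no depth.
- vision.camera_params(name): a dict with "fov_y" (degrees; the focal length in pixels is half the picture's height over the tangent of half this angle, whatever the lens; pixels are square), "cx", "cy" (the principal point, pixels), "k1" (the pictures are not rectified: a ray, as slopes to the right and down, at radius r is drawn at 1 + k1 r^2 times it, then the intrinsics apply), "T" (4x4, takes a point from camera to world coordinates); the wrist camera has in their place "T_tool_cam" (4x4, takes a point from camera to tool coordinates, whose origin is the TCP and whose axes are the flange's). Camera axes: x right, y down, z forward; pixel columns grow to the right and rows downward; lengths in m; the calibration is good to about 2 mm. A picture is of the moment at which its call begins: read the wrist's pose just before it. camera_params takes no time and is no camera call.
- ctrl.job_done(): hands the job in, once; it reports no verdict.
Trained networks look in the newest picture that a camera, given by its name, has taken for a name from the list of things; names that differ only in an ending like _2 or _b are one class to them, and where a whole thing is asked for, a point or a joint stands for the part that bears it (a point fixed in the world has none). Each returns a list of dicts, best first, with "p" (0 to 1); they miss things now and then, are a little off and sometimes report something else, mostly with a low value. They report only what shows in the picture. A call takes as long as a camera call. They do not tell look-alikes from the thing itself.
- regions_of(camera, thing): "mask" (480x640 bool, what is visible of it) and "box" ([centre column, centre row, width, height] in pixels, round what is visible of it).
The state is a dict: "time_s": time; "qpos": joint angles; "qd": joint speeds; "joint_efforts": joint torques, N m; "eef_pos": TCP position; "tcp_rot": TCP orientation; "wrist_force": force on the tool from outside, world axes, zero at the start; "torque": the same for the moment, N m; "grip_width": opening from 0.0 (shut) to 1.0 (fully open).
Only numpy, scipy, OpenCV 4.12 (cv2) and the standard library are available. Lean on these libraries where they do the work, as an engineer would, in place of code of your own. Each camera call takes 0.05 s, during which the arm holds its last target. There are 200 camera calls.

### The job

Stand the rectangular tin on the bench under the spout of the tipping tray, then lift the tray by the wooden flap at its back so that all five brass bushings run out through the corner notch into the tin. Lower the tray gently back onto its rest rather than letting it drop, leave the tin standing upright on the bench with the bushings in it, and do not push the other things about.

Things in the scene. Friction and masses are not known exactly. Their poses are not given: they have to be found in the camera images.
- hinge (a point): Centre of the tray's hinge pin, 92 mm above the bench, on a plywood stand fixed to the bench. z is up; x is horizontal and points out through the tray's corner notch (the way the parts leave); y lies along the pin. The stand's two hinge posts reach 6 mm to +x of the pin and 36 mm to either side; nothing of it stands further out at +x. A padded rest carries the back of the tray.
- tray (a joint): Tilt of the tray about the hinge pin, rad: 0 = level on its rest, grows as the back (grip side) is lifted, stop at 1.0. Let go, it falls back (lightly damped; tray 0.35 kg, under 5 N to lift at the grip). Bushings begin to slide at about 0.2 rad; tipped slowly to 0.65, all run out.
- lip (a point): Middle of the end edge of the tray's spout, on its floor, 34 mm to +x of the hinge pin; turns with the tray, dips as it is tipped (68 mm above the bench at 0.8 rad). The tray: flat triangular aluminium plate, 18 mm walls, back wall 172 mm wide and 120 mm behind the pin; side walls run in at 30 degrees to its middle line, to the 34 mm wide open notch and spout over the pin.
- grip (a point): Where to grip the wooden flap at the tray's back; turns with the tray (level: axes as hinge). The flap is a flat board 110 mm wide, 10 mm thick, rising from the foot of the back wall and leaning 35 degrees back from the tray's z, away from the spout; fingers go either side, leaning with it. Point: mid-thickness, 23 mm down the board from its top edge, 155.8 mm behind the pin, 40.6 mm above it.
- tin_c (a point): Centre (half-way up) of the loose rectangular open tin, steel, outside 120 mm long (its x), 60 mm wide (its y), 45 mm high (its z), walls and floor 3 mm, 0.13 to 0.25 kg. The round steel pot is not it.
- pot_rim (a point): Centre of the rim of a loose round steel pot, 68 mm across and 55 mm high: a bystander.
- bowl: Turned wooden bowl, 130 mm across, 50 mm high, bystander; origin under its centre.
- jar: Amber glass jar with lid, 56 mm across, 65 mm high, bystander near the tin's place; origin under its centre.
- blank: Dark square wood blank lying down, 130 x 42 x 42 mm, length along its x, bystander; origin under its centre.
- gouge: Turning tool lying on the bench, 270 mm long along its x, bystander; origin under its middle.
- brush: Bench brush lying down, 160 mm long along its x, bystander; origin under its middle.
- bushing0_c (a point): Centre of brass bushing 1 of five, a short cylinder 16 mm across and 14 mm high, 22 g, standing loose on the tray floor at the start.
- bushing1_c (a point): Centre of brass bushing 2 of five, a short cylinder 16 mm across and 14 mm high, 22 g, standing loose on the tray floor at the start.
- bushing2_c (a point): Centre of brass bushing 3 of five, a short cylinder 16 mm across and 14 mm high, 22 g, standing loose on the tray floor at the start.
- bushing3_c (a point): Centre of brass bushing 4 of five, a short cylinder 16 mm across and 14 mm high, 22 g, standing loose on the tray floor at the start.
- bushing4_c (a point): Centre of brass bushing 5 of five, a short cylinder 16 mm across and 14 mm high, 22 g, standing loose on the tray floor at the start.
Not all that is in view belongs to the job. Leave any green or purple look-alike of the part that bears tin_c alone.

How it is judged:
On the way, in this order (a step that is already met when the one before it is completed fails the run):
1. the tin stands upright on the bench with its opening under the end of the spout, the tray still down (angle between tin_c's own z axis and vertical below 0.1 rad and height (world z) of tin_c below 0.03 m and x of lip in the frame of tin_c between -0.058 and 0.058 m and y of lip in the frame of tin_c between -0.028 and 0.028 m and value of joint tray below 0.1 rad), for 0.2 s.
2. all five bushings lie in the tin while the tray is still tipped up (x of bushing0_c in the frame of tin_c between -0.058 and 0.058 m and y of bushing0_c in the frame of tin_c between -0.028 and 0.028 m and z of bushing0_c in the frame of tin_c between -0.0225 and 0.022 m and x of bushing1_c in the frame of tin_c between -0.058 and 0.058 m and y of bushing1_c in the frame of tin_c between -0.028 and 0.028 m and z of bushing1_c in the frame of tin_c between -0.0225 and 0.022 m and x of bushing2_c in the frame of tin_c between -0.058 and 0.058 m and y of bushing2_c in the frame of tin_c between -0.028 and 0.028 m and z of bushing2_c in the frame of tin_c between -0.0225 and 0.022 m and x of bushing3_c in the frame of tin_c between -0.058 and 0.058 m and y of bushing3_c in the frame of tin_c between -0.028 and 0.028 m and z of bushing3_c in the frame of tin_c between -0.0225 and 0.022 m and x of bushing4_c in the frame of tin_c between -0.058 and 0.058 m and y of bushing4_c in the frame of tin_c between -0.028 and 0.028 m and z of bushing4_c in the frame of tin_c between -0.0225 and 0.022 m and value of joint tray above 0.1 rad), for 0.1 s.
At the end, for the whole second after the job is handed in: All five bushings lie inside the tin (centres between its walls and below its rim), the tin stands upright on the bench (within 0.1 rad), the tray is back down on its rest (tilt under 0.05 rad) (x of bushing0_c in the frame of tin_c between -0.058 and 0.058 m and y of bushing0_c in the frame of tin_c between -0.028 and 0.028 m and z of bushing0_c in the frame of tin_c between -0.0225 and 0.022 m and x of bushing1_c in the frame of tin_c between -0.058 and 0.058 m and y of bushing1_c in the frame of tin_c between -0.028 and 0.028 m and z of bushing1_c in the frame of tin_c between -0.0225 and 0.022 m and x of bushing2_c in the frame of tin_c between -0.058 and 0.058 m and y of bushing2_c in the frame of tin_c between -0.028 and 0.028 m and z of bushing2_c in the frame of tin_c between -0.0225 and 0.022 m and x of bushing3_c in the frame of tin_c between -0.058 and 0.058 m and y of bushing3_c in the frame of tin_c between -0.028 and 0.028 m and z of bushing3_c in the frame of tin_c between -0.0225 and 0.022 m and x of bushing4_c in the frame of tin_c between -0.058 and 0.058 m and y of bushing4_c in the frame of tin_c between -0.028 and 0.028 m and z of bushing4_c in the frame of tin_c between -0.0225 and 0.022 m and angle between tin_c's own z axis and vertical below 0.1 rad and height (world z) of tin_c below 0.03 m and value of joint tray below 0.05 rad); the robot touches nothing.
It fails at once if the tray is dropped: it swings down faster than 1.2 rad/s (velocity of joint tray below -1.2 rad/s).
It fails at once if a bystander (pot, bowl, jar, blank, turning tool, brush) is pushed more than 40 mm or knocked over (distance of any of pot_rim, bowl, jar, blank, gouge, brush from where it was at the start of the episode above 0.04 m or angle between any of pot_rim, bowl, jar's own z axis and vertical above 0.5 rad).
It also fails if it takes over 64 s, if anything falls off the work surface, if the arm or the gripper's body presses on something with over 40 N, if the wrist force passes 120 N, or if a joint passes its speed limit or range.

## Working session

There is one attempt and no reset: what is moved stays moved. The work goes in short steps, Python scripts to look and compute and a tool call to move; the robot and the scene stay as the last step left them, time stands still between calls to the robot, and variables do not carry over. Pictures are saved under pics/ and viewed, about 8 in all and at most 12, crops included, and the job is handed in when it is done.

Besides the shell and the picture viewer there is one more tool, called after "Request:" in YAML: its name, and indented under it one key for each argument. carry_out: Moves the arm, as the interface text tells. Its arguments: {"type":"object","properties":{"increments":{"type":"array"},"newtons":{"type":"number"}},"required":["increments"]}

```bash
mkdir -p pics; cat > h.py <<'E'
import numpy as np,cv2
from scipy.spatial.transform import Rotation as R
from workcell import monitor,vision,ctrl,regions_of
def cam(n):
    p=vision.camera_params(n); f=240/np.tan(np.radians(p['fov_y'])/2)
    if 'T' in p: T=np.array(p['T'])
    else:
        s=monitor.state(); W=np.eye(4); W[:3,:3]=R.from_rotvec(s['tcp_rot']).as_matrix(); W[:3,3]=s['eef_pos']; T=W@np.array(p['T_tool_cam'])
    return p,f,T
def ray(C,u,v):
    p,f,T=C; d=np.array([(u-p['cx'])/f,(v-p['cy'])/f]); s=d.copy()
    for _ in range(20): s=d/(1+p['k1']*(s@s))
    return T[:3,3],T[:3,:3]@np.array([s[0],s[1],1])
def onz(C,u,v,z):
    o,d=ray(C,u,v); return o+d*(z-o[2])/d[2]
def proj(C,P):
    p,f,T=C; c=T[:3,:3].T@(np.array(P)-T[:3,3]); s=c[:2]/c[2]; s=s*(1+p['k1']*(s@s)); return f*s+[p['cx'],p['cy']]
def save(n,name): im=vision.get_image(n); cv2.imwrite('pics/'+name,cv2.cvtColor(im,cv2.COLOR_RGB2BGR)); return im
E
python3 - <<'E'
from h import *
np.set_printoptions(precision=3,suppress=True)
for n in ('scene','top'):
    save(n,n+'1.png'); C=cam(n); print(n,C[2][:3,3],C[2][:3,2],C[1])
    for t,z in (('tin_c',.045),('tray',.092),('bowl',.05),('jar',.065),('pot_rim',.055),('blank',.042),('gouge',.01),('brush',.02)):
        for r in regions_of(n,t)[:3]:
            b=r['box']; m=cv2.minAreaRect(np.argwhere(r['mask'])[:,::-1].astype(np.float32))
            print(t,round(r['p'],2),np.round(b),onz(C,b[0],b[1],z)[:2],[np.round(q) for q in (m[0],m[1],m[2])])
E
```

```text
scene [ 1.494 -0.256  1.398] [-0.585  0.096 -0.806] 588.1435921294724
tin_c 0.91 [282. 204.  45.  31.] [ 0.322 -0.186] [array([283., 202.]), array([43., 24.]), np.float64(12.0)]
tin_c 0.84 [254. 246.  43.  29.] [ 0.471 -0.282] [array([251., 246.]), array([26., 43.]), np.float64(79.0)]
tin_c 0.65 [149. 264.  48.  40.] [ 0.495 -0.582] [array([149., 264.]), array([26., 43.]), np.float64(69.0)]
tray 0.57 [386. 220.  74.  58.] [0.465 0.104] [array([388., 229.]), array([55., 76.]), np.float64(47.0)]
bowl 0.76 [387. 323.  49.  40.] [0.772 0.046] [array([386., 325.]), array([42., 47.]), np.float64(90.0)]
jar 0.84 [333. 329.  26.  26.] [ 0.78  -0.099] [array([331., 328.]), array([28., 20.]), np.float64(90.0)]
pot_rim 0.58 [252. 296.  28.  28.] [ 0.646 -0.298] [array([251., 296.]), array([27., 24.]), np.float64(90.0)]
blank 0.7 [459. 215.  25.  42.] [0.433 0.344] [array([461., 215.]), array([43., 19.]), np.float64(73.0)]
blank 0.19 [253. 297.  26.  25.] [ 0.64  -0.298] [array([252., 297.]), array([26., 24.]), np.float64(90.0)]
gouge 0.59 [198. 264.   9.  64.] [ 0.49  -0.448] [array([196., 265.
[... 685 characters left out ...]
44] [array([260., 160.]), array([48., 51.]), np.float64(63.0)]
jar 0.61 [319. 168.  19.  25.] [ 0.747 -0.107] [array([316., 168.]), array([26., 21.]), np.float64(90.0)]
blank 0.73 [126. 307.  27.  56.] [0.412 0.356] [array([128., 307.]), array([23., 54.]), np.float64(4.0)]
gouge 0.55 [456. 264.  12. 103.] [ 0.513 -0.453] [array([457., 266.]), array([102.,  12.]), np.float64(90.0)]
gouge 0.22 [258. 162.  51.  50.] [0.782 0.049] [array([260., 159.]), array([50., 50.]), np.float64(90.0)]
gouge 0.21 [234. 278.  99.  73.] [0.482 0.105] [array([228., 269.]), array([69., 97.]), np.float64(51.0)]
brush 0.6 [135. 216.  70.  29.] [0.639 0.354] [array([134., 213.]), array([17., 65.]), np.float64(76.0)]
```

```bash
python3 -c "
from h import *
s=monitor.state();print(s)
C=cam('wrist');print(C[0],C[2])"
```

```text
{'time_s': 0.9, 'qpos': array([-1.14829226e+00,  3.78878745e-01,  1.73418654e+00,  2.99053547e-05,
        1.02852836e+00, -3.33016168e-02]), 'qd': array([-0.0010938 ,  0.0002492 , -0.00140319, -0.00083929, -0.00021059,
       -0.00031251]), 'joint_efforts': array([-3.51063660e-03, -7.63693714e+01, -4.34748101e+01,  6.50065835e-02,
        3.89472919e-02, -1.28532807e-05]), 'eef_pos': array([ 0.3081367 , -0.62854914,  0.21395331]), 'tcp_rot': array([-3.06035818e+00, -7.09771075e-01, -3.91767757e-05]), 'wrist_force': array([0.46003899, 0.11134491, 0.05203524]), 'torque': array([ 0.02003618, -0.05488751, -0.01599162]), 'grip_width': 1.0028864296052744}
{'fov_y': 67.47241187091583, 'cx': 316.15076863618805, 'cy': 241.51128485076248, 'k1': -0.041502829690169586, 'T_tool_cam': array([[ 1.15708412e-03, -9.70119148e-01, -2.42626256e-01,
         6.79920270e-02],
       [ 9.99999325e-01,  1.09662850e-03,  3.84224837e-04,
         1.43081672e-03],
       [-1.06673006e-04, -2.42626537e-01,  9.70119762e-01,
        -1.72194472e-01],
       [ 0.00000000e+00,  0.00000000e+00,  0.00000000e+00,
         1.00000000e+00]])} [[ 4.41210693e-01 -8.70605906e-01 -2.17665984e-01  3.69813506e-01]
 [-8.97403540e-01 -4.28006760e-01 -1.07131230e-01 -5.99907667e-01]
 [ 1.06568728e-04  2.42601669e-01 -9.70125981e-01  3.86149521e-01]
 [ 0.00000000e+00  0.00000000e+00  0.00000000e+00  1.00000000e+00]]
```

View pics/scene1.png

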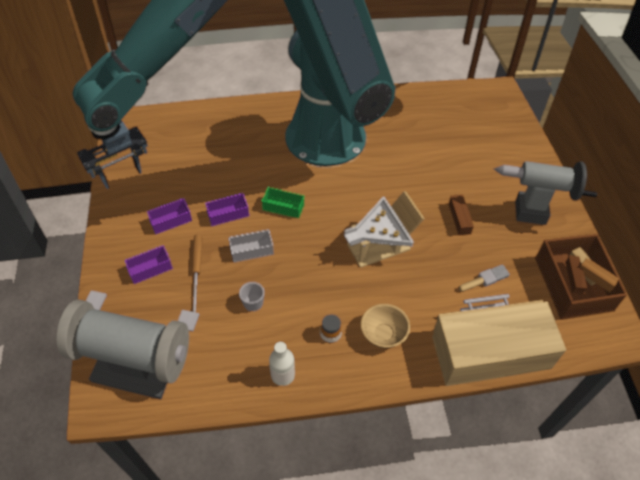

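View pics/top1.png

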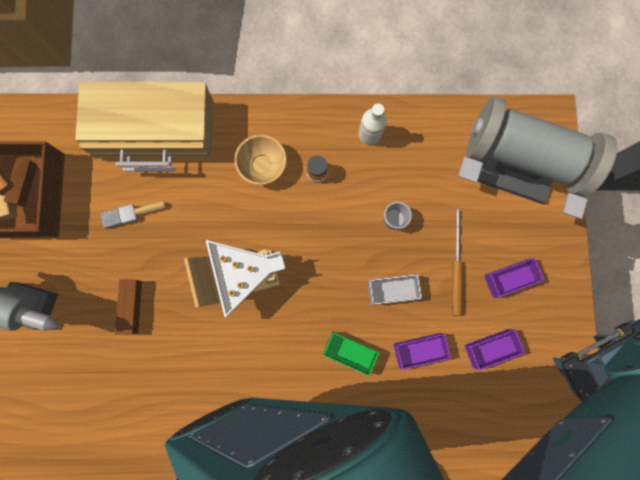

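The scene view shows the steel tin at (251,245), the pot at (252,296) and the tray at (386,228). In the top view the tin is at (396,290), the tray back wall runs from (208,241) to (226,315), the spout is at about (282,261), and the jar and bowl sit well to +x of the tray.

```bash
python3 - <<'E'
import cv2,numpy as np
a=cv2.imread('pics/top1.png')[225:330,175:305]; b=cv2.imread('pics/top1.png')[265:315,360:430]
c=cv2.imread('pics/scene1.png')[185:275,335:430]; 
A=cv2.resize(a,None,fx=4,fy=4,interpolation=2); B=cv2.resize(b,None,fx=4,fy=4,interpolation=2)
out=np.zeros((600,800,3),np.uint8); out[:420,:520]=A; out[:200,520:]=B
d=cv2.resize(c,(270,256)); out[200:456,525:795]=d
cv2.imwrite('pics/crop1.png',out)
E
```

```text
(no output)
```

View pics/crop1.png

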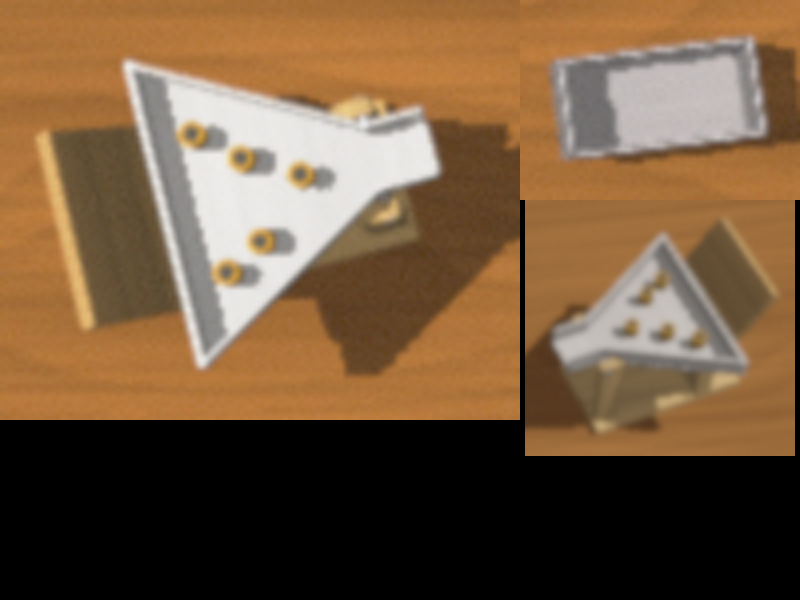

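```bash
cat > fit.py <<'E'
from h import *
from scipy.optimize import least_squares
np.set_printoptions(precision=4,suppress=True)
CT=cam('top');CS=cam('scene')
top=lambda u,v:(CT,175+u/4-.4,225+v/4-.4)
sc=lambda u,v:(CS,335+(u-525)*95/270-.3,185+(v-200)*90/256-.3)
obs=[((-120,86,18),top(126,62)),((-120,-86,18),top(201,367)),((-169,55,59.4),top(44,132)),((-169,-55,59.4),top(90,327)),
((34,18,18),top(421,107)),((34,-18,18),top(440,173)),
((-120,86,18),sc(745,362)),((-120,-86,18),sc(662,235)),((-169,55,59.4),sc(776,297)),((-169,-55,59.4),sc(725,220))]
def res(p,O,z):
    M=R.from_euler('z',p[2]).as_matrix(); r=[]
    for m,(C,u,v) in O: r+=list(proj(C,M@(np.array(m)/1000)+[p[0],p[1],z])-[u,v])
    return np.array(r)
f=least_squares(res,[.5,.05,-1.3],args=(obs,.092),loss='soft_l1'); print('hinge',f.x); print(res(f.x,obs,.092).reshape(-1,2))
ob=[]
tb=lambda u,v:(CT,360+(u-520)/4-.4,265+v/4-.4)
# tin x towards image right
tin=[((-60,30,45),tb(553,62)),((60,30,45),tb(752,38)),((60,-30,45),tb(767,133)),((-60,-30,45),tb(565,158))]
g=least_squares(res,[.47,-.28,-1.5],args=(tin,0.)); print('tin',g.x); print(res(g.x,tin,0).reshape(-1,2))
for k,z in(('tin_c',.045),): 
  for r in regions_of('scene',k): print(r['p'],r['box'], proj(CS,[g.x[0],g.x[1],.03]))
for a in(.034*1,.034*np.cos(.65)): print('lip',f.x[:2]+a*np.array([np.cos(f.x[2]),np.sin(f.x[2])]))
E
python3 fit.py
```

```text
hinge [ 0.5084  0.0142 -1.3126]
[[ 1.5     0.9254]
 [ 0.4667 -2.3981]
 [-0.5106 -0.1532]
 [-0.5611 -0.2265]
 [ 0.1142  0.6702]
 [-0.6731 -0.7794]
 [-0.9905 -0.6559]
 [ 0.3939  0.6996]
 [ 0.3407 -0.4564]
 [-0.3096 -0.8519]]
tin [ 0.4507 -0.2878 -1.4589]
[[ 0.5004 -0.4658]
 [-0.6445 -0.3015]
 [-0.7082  0.5218]
 [ 0.8434  0.2552]]
0.91 [281.5, 203.6, 44.7, 30.7] [251.3935 243.5941]
0.84 [253.5, 245.8, 42.7, 29.4] [251.3935 243.5941]
0.65 [149.4, 263.9, 47.5, 39.5] [251.3935 243.5941]
0.56 [227.3, 209.9, 41.3, 29.3] [251.3935 243.5941]
0.55 [169.8, 216.6, 48.2, 34.6] [251.3935 243.5941]
lip [ 0.517  -0.0187]
lip [ 0.5153 -0.012 ]
```

```bash
cat > g.py <<'E'
from h import *
np.set_printoptions(precision=4,suppress=True)
H=np.array([.5084,.0142,.092]); YAW=-1.3126; TRAY=R.from_euler('z',YAW)
def down(y): # tool z down, tool y at world yaw y
    yy=np.array([np.cos(y),np.sin(y),0]); z=np.array([0,0,-1.]); return R.from_matrix(np.c_[np.cross(yy,z),yy,z])
def flap(th,back=0,sgn=1): # grip pose at tilt th, tool tcp, back = withdrawal along board
    T=TRAY*R.from_euler('y',th); s,c=np.sin(np.radians(35)),np.cos(np.radians(35))
    z=np.array([s,0,-c]); y=sgn*np.array([c,0,s]); M=T*R.from_matrix(np.c_[np.cross(y,z),y,z])
    return H+T.apply([-.1558,0,.0406])+M.apply([0,0,.019-back]),M
def rel(p,M):
    s=monitor.state(); C=R.from_rotvec(s['tcp_rot'])
    print('d',C.inv().apply(np.array(p)-s['eef_pos']).round(4),'rot',(C.inv()*M).as_rotvec().round(4))
def st():
    s=monitor.state(); print('t',round(s['time_s'],2),'p',s['eef_pos'],'q',s['qpos'],'F',s['wrist_force'],'w',round(s['grip_width'],3)); return s
E
python3 - <<'E'
from g import *
s=st(); print(R.from_rotvec(s['tcp_rot']).as_matrix())
ty=-1.4589+np.pi/2
for k in(0,np.pi): rel([.4537,-.3146,.15],down(ty+k))
E
```

```text
t 0.95 p [ 0.3081 -0.6286  0.214 ] q [-1.1483  0.3789  1.7342 -0.      1.0286 -0.0333] F [ 0.081  -1.0903 -0.3101] w 1.001
[[ 0.8979  0.4402 -0.    ]
 [ 0.4402 -0.8979  0.    ]
 [-0.     -0.     -1.    ]]
d [ 0.2689 -0.2178  0.064 ] rot [-0.      0.     -1.2269]
d [ 0.2689 -0.2178  0.064 ] rot [0.     0.     1.9147]
```

Request:
carry_out:
  increments:
    - [0,0.027,-0.022,0,0,0,-0.12]
    - [0,0.054,-0.044,0,0,0,-0.24]
    - [0,0.081,-0.066,0,0,0,-0.36]
    - [0,0.108,-0.088,0,0,0,-0.48]
    - [0,0.135,-0.11,0,0,0,-0.6]

```text
time_s: 1.37
eef_pos: [0.3813, -0.4689, 0.214]
tcp_rot: [2.709, 1.59, 0.0]
wrist_force: [-0.3, 0.3, 0.7]
grip_width: 1.001
```

```bash
python3 - <<'E'
from g import *
st(); rel([.4537,-.3146,.15],down(-1.4589+np.pi/2))
E
```

```text
t 1.37 p [ 0.3813 -0.4689  0.214 ] q [-0.9267  0.2308  1.9325  0.      0.9782 -0.4173] F [-0.2852  0.2865  0.7439] w 1.001
d [ 0.17  -0.012  0.064] rot [ 0.0001  0.0001 -0.6213]
```

Request:
carry_out:
  increments:
    - [0,0.034,-0.002,0.012,0,0,-0.124]
    - [0,0.068,-0.004,0.025,0,0,-0.248]
    - [0,0.102,-0.007,0.038,0,0,-0.372]
    - [0,0.136,-0.01,0.051,0,0,-0.496]
    - [0,0.17,-0.012,0.064,0,0,-0.621]

```text
time_s: 1.78
eef_pos: [0.4541, -0.3131, 0.1497]
tcp_rot: [2.088, 2.346, 0.0]
wrist_force: [0.1, -0.4, -0.6]
grip_width: 0.999
```

```bash
python3 - <<'E'
from g import *
st(); rel([.4537,-.3146,.012],down(-1.4589+np.pi/2))
C=cam('wrist'); im=save('wrist','w1.png')
M=R.from_euler('z',-1.4589).as_matrix()
im=cv2.cvtColor(im,cv2.COLOR_RGB2BGR)
pts=[proj(C,M@np.array(c)+[.4507,-.2878,.045]) for c in((-.06,.03,0),(.06,.03,0),(.06,-.03,0),(-.06,-.03,0))]
cv2.polylines(im,[np.int32(pts)],True,(0,0,255),1); cv2.imwrite('pics/w1.png',im)
E
```

```text
t 1.78 p [ 0.4541 -0.3131  0.1497] q [-0.6459  0.2381  2.0659 -0.      0.8369 -0.7619] F [ 0.1396 -0.4192 -0.6014] w 0.999
d [-0.0014 -0.0006  0.1377] rot [0.0005 0.0005 0.0041]
```

View pics/w1.png

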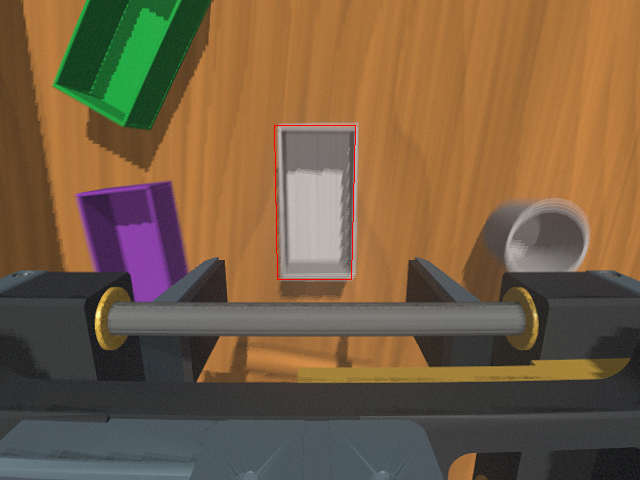

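The wrist picture shows the steel tin's rim (275–357, 124–280) matching the predicted red outline to about 1 mm, centred between the fingers. Descending.

Request:
carry_out:
  increments:
    - [0,0,0,0.035,0,0,0]
    - [0,0,0,0.07,0,0,0]
    - [0,0,0,0.105,0,0,0]
    - [0,0,0,0.13,0,0,0]
    - [0,0,0,0.137,0,0,0]

```text
time_s: 2.25
eef_pos: [0.4524, -0.3068, 0.0066]
tcp_rot: [-2.071, -2.352, -0.0]
wrist_force: [0.1, 0.9, -0.7]
grip_width: 1.002
```

Request:
carry_out:
  increments:
    - [0.35,0,0,0,0,0,0]
    - [0.5,0,0,0,0,0,0]
    - [0.5,0,0,0,0,0,0]
    - [0.5,0,0,0,0,0,0]
    - [0.5,0,0,0,0,0,0]
  newtons: 20

```text
time_s: 2.67
eef_pos: [0.4532, -0.3074, 0.008]
tcp_rot: [-2.072, -2.353, -0.001]
wrist_force: [2.0, 0.8, 0.7]
grip_width: 0.669
```

```bash
python3 - <<'E'
from g import *
s=st()
d=TRAY.apply([1,0,0]); 
# actual grasp offset along tin x
print('off',(s['eef_pos'][:2]-[.4507,-.2878])@[.1117,-.9937])
off=(s['eef_pos'][:2]-[.4507,-.2878])@[.1117,-.9937]
tgt=H+d*(.072+off); print(tgt)
for z in(.035,.013): rel([tgt[0],tgt[1],z],down(YAW+np.pi/2))
E
```

```text
t 2.67 p [ 0.4532 -0.3074  0.008 ] q [-0.6389  0.4817  2.0854  0.0016  0.5801 -0.7671] F [1.9754 0.8311 0.669 ] w 0.669
off 0.019732107196462175
[ 0.5318 -0.0745  0.092 ]
d [ 0.2212  0.1073 -0.0264] rot [-0.0031 -0.0047 -0.1314]
d [ 0.2211  0.1074 -0.0044] rot [-0.0031 -0.0047 -0.1314]
```

Request:
carry_out:
  increments:
    - [0.5,0,0,-0.027,0,0,0]
    - [0.5,0.03,0.0145,-0.027,0,0,-0.02]
    - [0.5,0.06,0.029,-0.027,0,0,-0.04]
    - [0.5,0.095,0.046,-0.027,0,0,-0.06]
    - [0.5,0.13,0.063,-0.027,0,0,-0.08]

```text
time_s: 3.08
eef_pos: [0.5, -0.1695, 0.0364]
tcp_rot: [-1.978, -2.436, -0.002]
wrist_force: [0.5, -0.3, -2.1]
grip_width: 0.659
```

```bash
python3 - <<'E'
from g import *
st(); rel([.5318,-.0745,.035],down(YAW+np.pi/2))
E
```

```text
t 3.08 p [ 0.5    -0.1695  0.0364] q [-0.3722  0.4052  2.1279  0.004   0.6121 -0.5821] F [ 0.4509 -0.3358 -2.1158] w 0.659
d [0.0865 0.0507 0.0016] rot [-0.0017 -0.0039 -0.0516]
```

Request:
carry_out:
  increments:
    - [0.5,0.028,0.016,0,0,0,-0.017]
    - [0.5,0.056,0.033,0,0,0,-0.034]
    - [0.5,0.076,0.045,0,0,0,-0.045]
    - [0.5,0.0865,0.0507,0,-0.002,-0.004,-0.052]
    - [0.5,0.0865,0.0507,0,-0.002,-0.004,-0.052]

```text
time_s: 3.5
eef_pos: [0.5325, -0.0728, 0.0372]
tcp_rot: [1.912, 2.491, 0.001]
wrist_force: [0.2, -0.7, -3.2]
grip_width: 0.663
```

```bash
python3 - <<'E'
from g import *
st(); rel([.5318,-.0745,.009],down(YAW+np.pi/2))
E
```

```text
t 3.5 p [ 0.5325 -0.0728  0.0372] q [-0.1792  0.413   2.1119 -0.0002  0.615  -0.4403] F [ 0.2472 -0.7215 -3.2217] w 0.663
d [-0.0014 -0.0012  0.0282] rot [0.0014 0.0008 0.0031]
```

Request:
carry_out:
  increments:
    - [0.5,-0.001,-0.001,0.01,0.001,0,0.003]
    - [0.5,-0.001,-0.001,0.02,0.001,0,0.003]
    - [0.5,-0.001,-0.001,0.026,0.001,0,0.003]
    - [0.5,-0.001,-0.001,0.028,0.001,0,0.003]
    - [0.5,-0.001,-0.001,0.028,0.001,0,0.003]

```text
time_s: 3.92
eef_pos: [0.531, -0.0748, 0.0082]
tcp_rot: [-1.918, -2.487, 0.002]
wrist_force: [0.6, -0.2, -0.7]
grip_width: 0.658
```

Request:
carry_out:
  increments:
    - [0.2,0,0,0,0,0,0]
    - [0.05,0,0,0,0,0,0]
    - [0.05,0,0,0,0,0,0]
    - [0.05,0,0,-0.02,0,0,0]
    - [0.05,0,0,-0.055,0,0,0]

```text
time_s: 4.33
eef_pos: [0.5289, -0.0746, 0.0613]
tcp_rot: [-1.916, -2.483, 0.005]
wrist_force: [0.1, 0.7, -1.0]
grip_width: 0.948
```

Request:
carry_out:
  increments:
    - [0.05,-0.02,0,-0.035,0,0,0]
    - [0.05,-0.04,0,-0.07,0,0,0]
    - [0.05,-0.06,0,-0.105,0,0,0]
    - [0.05,-0.08,0,-0.14,0,0,0]
    - [0.05,-0.1,0,-0.16,0,0,0]

```text
time_s: 4.75
eef_pos: [0.5566, -0.1728, 0.2254]
tcp_rot: [-1.918, -2.486, 0.003]
wrist_force: [0.5, -1.0, -0.4]
grip_width: 0.951
```

```bash
python3 - <<'E'
from g import *
from scipy.optimize import least_squares
st()
c=H+TRAY.apply([.072,0,0])
out=np.zeros((520,800,3),np.uint8)
for n,x,(u0,v0,u1,v1) in(('top',0,(170,210,370,340)),('scene',1,(300,180,440,280))):
    C=cam(n); im=cv2.cvtColor(save(n,n+'2.png'),cv2.COLOR_RGB2BGR)
    for r in regions_of(n,'tin_c'): print(n,round(r['p'],2),r['box'],onz(C,*r['box'][:2],.03)[:2])
    q=cv2.resize(im[v0:v1,u0:u1],None,fx=4 if x==0 else 1.8,fy=4 if x==0 else 1.8,interpolation=2)
    k=4 if x==0 else 1.8
    pts=[(proj(C,c*[1,1,0]+TRAY.apply(p))-[u0,v0]+.5)*k for p in((-.06,.03,.045),(.06,.03,.045),(.06,-.03,.045),(-.06,-.03,.045))]
    cv2.polylines(q,[np.int32(pts)],True,(0,0,255),1)
    if x==0: out[:q.shape[0],:q.shape[1]]=q
    else: out[-q.shape[0]:,-q.shape[1]:]=q
cv2.imwrite('pics/crop2.png',out)
for th in(0,):
  for sg in(1,-1): p,M=flap(0,.08,sg); print(sg,p); rel(p,M)
E
```

```text
t 4.75 p [ 0.5566 -0.1728  0.2254] q [-0.3403  0.1832  1.9674 -0.0018  0.9929 -0.5958] F [ 0.4839 -0.9647 -0.3602] w 0.951
top 0.85 [297.6, 259.6, 37.4, 33.1] [ 0.5254 -0.0528]
top 0.76 [494.9, 347.6, 62.4, 40.8] [ 0.308  -0.5307]
top 0.63 [423.1, 350.9, 59.2, 36.0] [ 0.3019 -0.3553]
top 0.59 [514.9, 277.1, 61.0, 38.7] [ 0.4786 -0.5914]
scene 0.92 [281.8, 203.1, 40.7, 21.5] [ 0.3076 -0.1838]
scene 0.88 [149.0, 264.5, 47.6, 41.6] [ 0.4863 -0.5864]
scene 0.79 [337.4, 257.7, 46.4, 32.6] [ 0.5337 -0.0475]
scene 0.71 [228.1, 208.9, 41.9, 29.9] [ 0.3088 -0.3489]
scene 0.57 [169.9, 216.6, 49.8, 36.6] [ 0.3149 -0.5274]
1 [0.4597 0.1987 0.1826]
d [0.3823 0.0014 0.0392] rot [-0.4848 -0.4751  1.5162]
-1 [0.4597 0.1987 0.1826]
d [0.3823 0.0014 0.0392] rot [ 0.4752 -0.4849 -1.5178]
```

View pics/crop2.png

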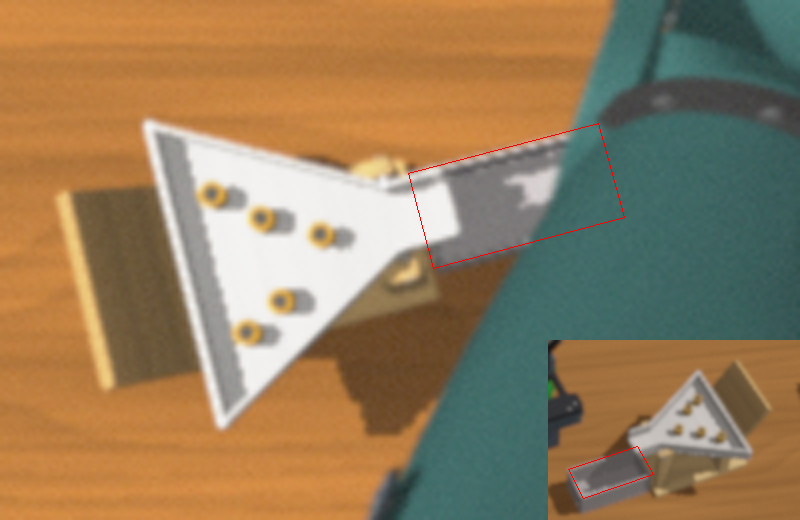

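The crop shows the tin standing under the spout along the predicted outline (back end at about (420,220), spout tip at (452,209) inside its width). Now on to the flap, turning as I go.

Request:
carry_out:
  increments:
    - [0.3,0.01,0,-0.035,-0.034,-0.034,0.108]
    - [0.3,0.04,0,-0.06,-0.069,-0.068,0.217]
    - [0.3,0.07,0,-0.06,-0.103,-0.102,0.325]
    - [0.3,0.1,0,-0.06,-0.138,-0.136,0.433]
    - [0.3,0.13,0,-0.06,-0.173,-0.17,0.541]

```text
time_s: 5.37
eef_pos: [0.5236, -0.0526, 0.2801]
tcp_rot: [2.31, 1.795, 0.035]
wrist_force: [1.2, -0.2, -1.5]
grip_width: 0.7
```

```bash
python3 - <<'E'
from g import *
st(); p,M=flap(0,.11); print(p); rel(p+[0,0,.03],M)
E
```

```text
t 5.37 p [ 0.5236 -0.0526  0.2801] q [-0.0711 -0.0499  2.1204 -0.1819  0.9159  0.2787] F [ 1.2445 -0.1756 -1.4535] w 0.7
[0.4553 0.2153 0.2071]
d [ 0.2446 -0.1355 -0.0098] rot [-0.3251 -0.3151  1.0131]
```

Request:
carry_out:
  increments:
    - [0.3,0.026,-0.014,-0.005,-0.036,-0.035,0.112]
    - [0.3,0.052,-0.029,-0.01,-0.072,-0.07,0.225]
    - [0.3,0.079,-0.044,-0.01,-0.108,-0.105,0.337]
    - [0.3,0.106,-0.059,-0.01,-0.144,-0.14,0.45]
    - [0.3,0.133,-0.074,-0.01,-0.18,-0.175,0.562]

```text
time_s: 5.78
eef_pos: [0.4893, 0.0749, 0.2634]
tcp_rot: [2.475, 1.234, 0.056]
wrist_force: [0.9, -0.6, 0.6]
grip_width: 0.697
```

```bash
python3 - <<'E'
from g import *
st(); p,M=flap(0,.11); rel(p+[0,0,.03],M)
E
```

```text
t 5.78 p [0.4893 0.0749 0.2634] q [ 0.298  -0.0492  2.1781 -0.4491  0.9571  1.195 ] F [ 0.8575 -0.6189  0.5827] w 0.697
d [ 0.0917 -0.1117 -0.0259] rot [-0.2047 -0.1888  0.6282]
```

Request:
carry_out:
  increments:
    - [0.3,0.018,-0.022,-0.005,-0.036,-0.033,0.11]
    - [0.3,0.036,-0.044,-0.01,-0.072,-0.066,0.22]
    - [0.3,0.055,-0.067,-0.015,-0.108,-0.1,0.33]
    - [0.3,0.073,-0.09,-0.02,-0.144,-0.133,0.44]
    - [0.3,0.092,-0.112,-0.026,-0.18,-0.166,0.55]

```text
time_s: 6.2
eef_pos: [0.4533, 0.2161, 0.2356]
tcp_rot: [2.525, 0.54, 0.091]
wrist_force: [1.2, -0.1, -0.1]
grip_width: 0.698
```

```bash
python3 - <<'E'
from g import *
st(); p,M=flap(0,.08); rel(p,M)
E
```

```text
t 6.2 p [0.4533 0.2161 0.2356] q [ 0.6696  0.1501  2.0736 -0.5732  1.1874  2.1113] F [ 1.203  -0.0686 -0.0623] w 0.698
d [ 0.0015 -0.0124  0.0547] rot [-0.0469 -0.0434  0.1509]
```

Request:
carry_out:
  increments:
    - [0.3,0.001,-0.006,0.02,-0.03,-0.03,0.1]
    - [0.3,0.001,-0.012,0.04,-0.047,-0.043,0.151]
    - [0.3,0.001,-0.0124,0.0547,-0.047,-0.043,0.151]
    - [0.3,0.001,-0.0124,0.0547,-0.047,-0.043,0.151]

```text
time_s: 6.53
eef_pos: [0.4567, 0.1971, 0.1787]
tcp_rot: [2.509, 0.33, 0.096]
wrist_force: [0.5, -0.6, -0.6]
grip_width: 0.702
```

```bash
python3 - <<'E'
from g import *
st(); p,M=flap(0,0); rel(p,M)
C=cam('wrist'); im=cv2.cvtColor(save('wrist','w2.png'),cv2.COLOR_RGB2BGR)
for P,c in(([[-.169,.055,.0594],[-.169,-.055,.0594]],(0,0,255)),([[-.12,.086,.018],[-.12,-.086,.018]],(255,0,0)),([[-.1558,.02,.0406],[-.1558,-.02,.0406]],(0,255,0))):
    cv2.polylines(im,[np.int32([proj(C,H+TRAY.apply(q)) for q in P])],False,c,1)
cv2.imwrite('pics/w2.png',im)
E
```

```text
t 6.53 p [0.4567 0.1971 0.1787] q [ 0.6495  0.2582  2.0877 -0.6215  1.1456  2.3231] F [ 0.5094 -0.6144 -0.5566] w 0.702
d [0.0036 0.0014 0.0764] rot [0.0024 0.0044 0.0047]
```

View pics/w2.png

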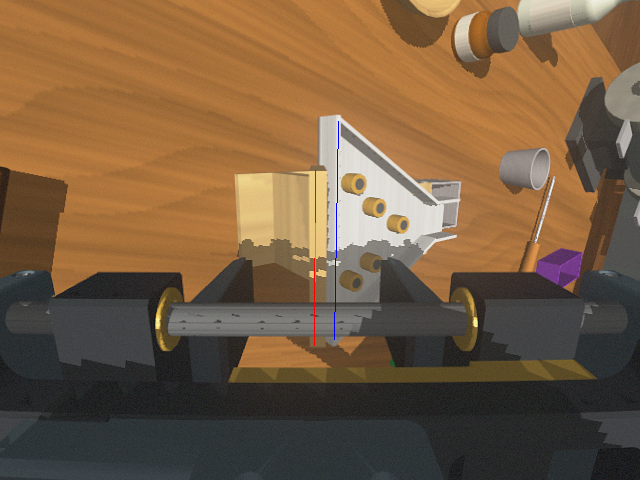

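The wrist view shows the flap edge-on at column 317, midway between the fingers (245–390), on the predicted line. Going down the board.

Request:
carry_out:
  increments:
    - [0.4,0.002,0.001,0.02,0.002,0.004,0.005]
    - [0.5,0.003,0.001,0.04,0.002,0.004,0.005]
    - [0.5,0.003,0.001,0.06,0.002,0.004,0.005]
    - [0.5,0.003,0.001,0.072,0.002,0.004,0.005]
    - [0.5,0.003,0.001,0.076,0.002,0.004,0.005]

```text
time_s: 7.0
eef_pos: [0.4709, 0.1545, 0.1181]
tcp_rot: [2.513, 0.325, 0.103]
wrist_force: [0.3, -0.2, 0.2]
grip_width: 0.501
```

Request:
carry_out:
  increments:
    - [0.7,0,0,0,0,0,0]
    - [0.95,0,0,0,0,0,0]
    - [0.95,0,0,0,0,0,0]
    - [0.95,0,0,0,0,0,0]
    - [0.95,0,0,0,0,0,0]
  newtons: 20

```text
time_s: 7.42
eef_pos: [0.4712, 0.155, 0.1187]
tcp_rot: [2.513, 0.325, 0.104]
wrist_force: [0.3, 0.5, -0.2]
grip_width: 0.167
```

```bash
cat > lift.py <<'E'
from g import *
import sys
s=st()
# tool-to-flap calibration recorded at grasp: TCP rotates rigidly about the pin
C=R.from_rotvec(s['tcp_rot']); ax=TRAY.apply([0,1,0])
v=TRAY.inv().apply(s['eef_pos']-H); v0=TRAY.inv().apply(flap(0)[0]-H)
th=np.arctan2(-v0[2],v0[0])-np.arctan2(-v[2],v[0]); print('v',v,'tilt by pos',-th,'radius',np.hypot(v[0],v[2]),np.hypot(v0[0],v0[2]))
print('tilt by rot',((flap(0)[1].inv()*C).as_rotvec()))
for a in map(float,sys.argv[1:]):
    Q=R.from_rotvec(ax*a); p=H+Q.apply(s['eef_pos']-H)
    print(a,C.inv().apply(p-s['eef_pos']).round(4),(C.inv()*Q*C).as_rotvec().round(4))
E
python3 lift.py .05 .1 .15 .2 .25
```

```text
t 7.42 p [0.4712 0.155  0.1187] q [ 0.5693  0.3405  2.1292 -0.7009  1.0095  2.3678] F [ 0.3334  0.5065 -0.1741] w 0.167
v [-0.1456 -0.      0.0267] tilt by pos 0.010257197032848886 radius 0.14804651540545602 0.14704900643084337
tilt by rot [0.0003 0.0005 0.0012]
0.05 [ 0.      0.0054 -0.0051] [ 0.05   -0.0001  0.    ]
0.1 [ 0.      0.011  -0.0099] [ 0.1    -0.0001  0.0001]
0.15 [ 0.      0.0169 -0.0144] [ 0.15   -0.0002  0.0001]
0.2 [ 0.      0.023  -0.0186] [ 0.2    -0.0002  0.0001]
0.25 [ 0.      0.0293 -0.0225] [ 0.25   -0.0003  0.0001]
```

Request:
carry_out:
  increments:
    - [0.95,0,0,0,0,0,0]
    - [0.95,0,0,0,0,0,0]
    - [0.95,0,0,0,0,0,0]
  newtons: 25

```text
time_s: 7.67
eef_pos: [0.4711, 0.1557, 0.1185]
tcp_rot: [2.515, 0.326, 0.104]
wrist_force: [-1.3, 6.6, -3.7]
grip_width: 0.112
```

Request:
carry_out:
  increments:
    - [0.95,0,0.0054,-0.0051,0.05,0,0]
    - [0.95,0,0.011,-0.0099,0.1,0,0]
    - [0.95,0,0.0169,-0.0144,0.15,0,0]
    - [0.95,0,0.023,-0.0186,0.2,0,0]
    - [0.95,0,0.023,-0.0186,0.2,0,0]

```text
time_s: 8.08
eef_pos: [0.4734, 0.1472, 0.1481]
tcp_rot: [2.716, 0.35, 0.076]
wrist_force: [-4.8, 7.7, -3.9]
grip_width: 0.108
```

```bash
python3 lift.py .04 .08 .12 .16 .2
```

```text
t 8.08 p [0.4734 0.1472 0.1481] q [ 0.4647  0.2162  2.152  -0.5055  0.9242  2.1182] F [-4.7511  7.7192 -3.9259] w 0.108
v [-0.1375  0.0002  0.0561] tilt by pos 0.21587768257811701 radius 0.14852788466781802 0.14704900643084337
tilt by rot [0.2054 0.0019 0.0024]
0.04 [ 0.      0.0043 -0.0041] [ 0.04   -0.0001  0.0001]
0.08 [ 0.      0.0088 -0.008 ] [ 0.08   -0.0002  0.0002]
0.12 [ 0.0001  0.0134 -0.0117] [ 0.12   -0.0003  0.0003]
0.16 [ 0.0001  0.0182 -0.0153] [ 0.16   -0.0004  0.0003]
0.2 [ 0.0001  0.0231 -0.0186] [ 0.2    -0.0004  0.0004]
```

Request:
carry_out:
  increments:
    - [0.95,0,0.0021,-0.0021,0.02,0,0]
    - [0.95,0,0.0043,-0.0041,0.04,0,0]
    - [0.95,0,0.0065,-0.0061,0.06,0,0]
    - [0.95,0,0.0088,-0.008,0.08,0,0]
    - [0.95,0,0.011,-0.0099,0.1,0,0]

```text
time_s: 8.5
eef_pos: [0.475, 0.1414, 0.1612]
tcp_rot: [2.815, 0.364, 0.06]
wrist_force: [5.3, -0.1, -9.3]
grip_width: 0.11
```

Request:
carry_out:
  increments:
    - [0.95,0,0.0021,-0.0021,0.02,0,0]
    - [0.95,0,0.0043,-0.0041,0.04,0,0]
    - [0.95,0,0.0065,-0.0061,0.06,0,0]
    - [0.95,0,0.0088,-0.008,0.08,0,0]
    - [0.95,0,0.011,-0.0099,0.1,0,0]

```text
time_s: 8.92
eef_pos: [0.477, 0.1342, 0.1737]
tcp_rot: [2.914, 0.378, 0.043]
wrist_force: [5.4, 0.7, -8.1]
grip_width: 0.108
```

Request:
carry_out:
  increments:
    - [0.95,0,0.0021,-0.0021,0.02,0,0]
    - [0.95,0,0.0043,-0.0041,0.04,0,0]
    - [0.95,0,0.0065,-0.0061,0.06,0,0]
    - [0.95,0,0.0088,-0.008,0.08,0,0]
    - [0.95,0,0.011,-0.0099,0.1,0,0]

```text
time_s: 9.33
eef_pos: [0.4792, 0.1258, 0.1855]
tcp_rot: [3.013, 0.392, 0.024]
wrist_force: [5.8, 0.8, -7.6]
grip_width: 0.111
```

```bash
python3 lift.py .04 .08 .12 .16 .2
```

```text
t 9.33 p [0.4792 0.1258 0.1855] q [ 0.2665  0.0964  2.1582 -0.1348  0.89    1.6635] F [ 5.8164  0.8379 -7.6038] w 0.111
v [-0.1154  0.0002  0.0935] tilt by pos 0.5095825804931033 radius 0.14850248338139746 0.14704900643084337
tilt by rot [0.5063 0.0024 0.0001]
0.04 [ 0.      0.0043 -0.0041] [0.04   0.     0.0001]
0.08 [ 0.      0.0087 -0.0081] [0.08   0.     0.0002]
0.12 [ 0.      0.0133 -0.0118] [0.12   0.0001 0.0003]
0.16 [ 0.      0.0181 -0.0154] [0.16   0.0001 0.0004]
0.2 [ 0.      0.023  -0.0188] [0.2    0.0001 0.0005]
```

Request:
carry_out:
  increments:
    - [0.95,0,0.0021,-0.0021,0.02,0,0]
    - [0.95,0,0.0043,-0.0041,0.04,0,0]
    - [0.95,0,0.0065,-0.0061,0.06,0,0]
    - [0.95,0,0.0087,-0.0081,0.08,0,0]
    - [0.95,0,0.011,-0.0099,0.1,0,0]

```text
time_s: 9.75
eef_pos: [0.4817, 0.1164, 0.1963]
tcp_rot: [3.111, 0.406, 0.004]
wrist_force: [4.3, 2.7, -5.5]
grip_width: 0.113
```

Request:
carry_out:
  increments:
    - [0.95,0,0.0021,-0.0021,0.02,0,0]
    - [0.95,0,0.0043,-0.0041,0.04,0,0]
    - [0.95,0,0.0065,-0.0061,0.06,0,0]
    - [0.95,0,0.0087,-0.0081,0.08,0,0]
    - [0.95,0,0.0087,-0.0081,0.08,0,0]

```text
time_s: 10.17
eef_pos: [0.484, 0.1078, 0.2045]
tcp_rot: [-3.04, -0.396, 0.013]
wrist_force: [1.1, 4.1, -2.3]
grip_width: 0.107
```

Request:
carry_out:
  increments:
    - [0.95,0,0,0,0,0,0]
    - [0.95,0,0,0,0,0,0]
    - [0.95,0,0,0,0,0,0]
    - [0.95,0,0,0,0,0,0]
    - [0.95,0,0,0,0,0,0]

```text
time_s: 10.58
eef_pos: [0.484, 0.108, 0.2044]
tcp_rot: [-3.04, -0.397, 0.014]
wrist_force: [3.9, 2.7, -3.9]
grip_width: 0.113
```

```bash
python3 lift.py; python3 - <<'E'
from h import *
out=np.zeros((400,800,3),np.uint8)
for i,(n,u,v) in enumerate((('top',230,210),('scene',300,190))):
    im=cv2.cvtColor(save(n,n+'3.png'),cv2.COLOR_RGB2BGR); out[:,i*400:i*400+400]=cv2.resize(im[v:v+100,u:u+100],(400,400),interpolation=2)
    for k in range(5):
        pass
    for r in regions_of(n,'bushing0_c'): print(n,round(r['p'],2),r['box'])
cv2.imwrite('pics/crop3.png',out)
E
```

```text
t 10.58 p [0.484  0.108  0.2044] q [0.1316 0.0687 2.1451 0.0935 0.9386 1.3871] F [ 3.9311  2.6701 -3.9009] w 0.113
v [-0.0969  0.0003  0.1124] tilt by pos 0.6879589819449858 radius 0.1483945348739067 0.14704900643084337
tilt by rot [ 0.6868  0.0013 -0.001 ]
scene 0.46 [374.6, 218.5, 62.3, 62.8]
scene 0.32 [332.1, 328.7, 25.3, 25.4]
```

View pics/crop3.png

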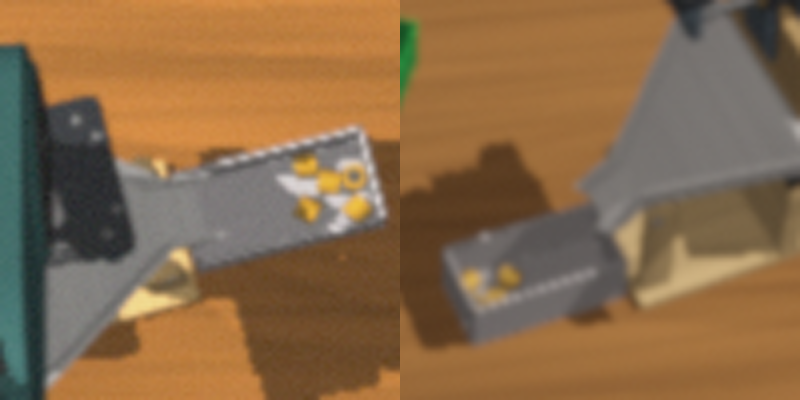

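The top crop shows all five bushings in the tin, at crop positions (305,162), (330,180), (354,176), (308,208) and (357,208). Nothing is left on the tray floor where it can be seen. Lowering slowly.

```bash
python3 lift.py -.03 -.06 -.09 -.12 -.15|tail -5
```

```text
-0.03 [ 0.     -0.0031  0.0032] [-0.03 -0.   -0.  ]
-0.06 [-0.     -0.0061  0.0065] [-0.06   -0.0001 -0.0001]
-0.09 [-0.     -0.009   0.0099] [-0.09   -0.0001 -0.0001]
-0.12 [-0.     -0.0118  0.0133] [-0.12   -0.0001 -0.0001]
-0.15 [-0.     -0.0145  0.0169] [-0.15   -0.0002 -0.0001]
```

Request:
carry_out:
  increments:
    - [0.95,0,-0.0031,0.0032,-0.03,0,0]
    - [0.95,0,-0.0062,0.0066,-0.06,0,0]
    - [0.95,0,-0.0091,0.01,-0.09,0,0]
    - [0.95,0,-0.0119,0.0136,-0.12,0,0]
    - [0.95,0,-0.0146,0.0173,-0.15,0,0]

```text
time_s: 11.2
eef_pos: [0.4798, 0.1234, 0.1885]
tcp_rot: [3.041, 0.396, 0.017]
wrist_force: [-1.9, 2.9, 2.3]
grip_width: 0.109
```

```bash
python3 lift.py -.03 -.06 -.09 -.12 -.15
```

```text
t 11.2 p [0.4798 0.1234 0.1885] q [ 0.2455  0.0904  2.1565 -0.0964  0.8948  1.6176] F [-1.8828  2.8839  2.3413] w 0.109
v [-0.1129  0.0003  0.0965] tilt by pos 0.5358735820248457 radius 0.1485026333439476 0.14704900643084337
tilt by rot [ 0.5357  0.0014 -0.0005]
-0.03 [-0.     -0.0031  0.0032] [-0.03 -0.   -0.  ]
-0.06 [-0.     -0.0061  0.0065] [-0.06   -0.     -0.0001]
-0.09 [-0.     -0.009   0.0099] [-0.09   -0.0001 -0.0001]
-0.12 [-0.     -0.0118  0.0134] [-0.12   -0.0001 -0.0001]
-0.15 [-0.     -0.0145  0.0169] [-0.15   -0.0001 -0.0002]
```

Request:
carry_out:
  increments:
    - [0.95,0,-0.0031,0.0032,-0.03,0,0]
    - [0.95,0,-0.0061,0.0065,-0.06,0,0]
    - [0.95,0,-0.009,0.0099,-0.09,0,0]
    - [0.95,0,-0.0118,0.0134,-0.12,0,0]
    - [0.95,0,-0.0145,0.0169,-0.15,0,0]

```text
time_s: 11.62
eef_pos: [0.4764, 0.1362, 0.1705]
tcp_rot: [2.892, 0.377, 0.045]
wrist_force: [0.1, 0.1, -1.8]
grip_width: 0.113
```

Request:
carry_out:
  increments:
    - [0.95,0,-0.0031,0.0032,-0.03,0,0]
    - [0.95,0,-0.0061,0.0065,-0.06,0,0]
    - [0.95,0,-0.009,0.0099,-0.09,0,0]
    - [0.95,0,-0.0118,0.0134,-0.12,0,0]
    - [0.95,0,-0.0145,0.0169,-0.15,0,0]

```text
time_s: 12.03
eef_pos: [0.4737, 0.1463, 0.1507]
tcp_rot: [2.742, 0.357, 0.07]
wrist_force: [-0.2, 1.0, -2.4]
grip_width: 0.108
```

Request:
carry_out:
  increments:
    - [0.95,0,-0.0031,0.0032,-0.03,0,0]
    - [0.95,0,-0.0061,0.0065,-0.06,0,0]
    - [0.95,0,-0.009,0.0099,-0.09,0,0]
    - [0.95,0,-0.0118,0.0134,-0.12,0,0]
    - [0.95,0,-0.0145,0.0169,-0.15,0,0]

```text
time_s: 12.45
eef_pos: [0.4718, 0.1534, 0.1295]
tcp_rot: [2.592, 0.338, 0.094]
wrist_force: [-0.8, 1.6, -0.7]
grip_width: 0.107
```

```bash
python3 lift.py -.02 -.04 -.06 -.08
```

```text
t 12.45 p [0.4718 0.1534 0.1295] q [ 0.5331  0.2904  2.1398 -0.6319  0.9703  2.2774] F [-0.7689  1.6276 -0.744 ] w 0.107
v [-0.1439  0.0001  0.0375] tilt by pos 0.08406596842457681 radius 0.14870496168387384 0.14704900643084337
tilt by rot [ 0.0806  0.002  -0.0004]
-0.02 [-0.     -0.0021  0.0021] [-0.02 -0.   -0.  ]
-0.04 [-0.     -0.0041  0.0043] [-0.04   -0.     -0.0001]
-0.06 [-0.     -0.0061  0.0065] [-0.06   -0.     -0.0001]
-0.08 [-0.     -0.0081  0.0087] [-0.08   -0.     -0.0002]
```

Request:
carry_out:
  increments:
    - [0.95,0,-0.0021,0.0021,-0.02,0,0]
    - [0.95,0,-0.0041,0.0043,-0.04,0,0]
    - [0.95,0,-0.0061,0.0065,-0.06,0,0]
    - [0.95,0,-0.007,0.0076,-0.07,0,0]
    - [0.95,0,-0.0076,0.0082,-0.075,0,0]

```text
time_s: 12.87
eef_pos: [0.4711, 0.1558, 0.1184]
tcp_rot: [2.517, 0.329, 0.104]
wrist_force: [-0.6, 2.2, -0.6]
grip_width: 0.107
```

```bash
python3 lift.py -.005 -.01
```

```text
t 12.87 p [0.4711 0.1558 0.1184] q [ 0.5691  0.3394  2.1297 -0.6984  1.0057  2.364 ] F [-0.6495  2.1575 -0.5551] w 0.107
v [-0.1464  0.0001  0.0264] tilt by pos 0.0072087652756414045 radius 0.14875423025630177 0.14704900643084337
tilt by rot [ 0.0046  0.0019 -0.0008]
-0.005 [-0.     -0.0005  0.0005] [-0.005 -0.    -0.   ]
-0.01 [-0.     -0.001   0.0011] [-0.01 -0.   -0.  ]
```

Request:
carry_out:
  increments:
    - [0.85,0,0,0,0,0,0]
    - [0.7,0,0,0,0,0,0]
    - [0.6,0,0,0,0,0,0]
    - [0.5,0,0,0,0,0,0]
    - [0.5,0,0,0,0,0,0]

```text
time_s: 13.28
eef_pos: [0.4712, 0.1556, 0.1186]
tcp_rot: [2.518, 0.328, 0.105]
wrist_force: [0.3, -0.6, -0.5]
grip_width: 0.413
```

Request:
carry_out:
  increments:
    - [0.5,0,0,-0.02,0,0,0]
    - [0.5,0,0,-0.05,0,0,0]
    - [0.5,0,0,-0.085,0,0,0]
    - [0.5,0,0,-0.12,0,0,0]
    - [0.5,0,0,-0.15,0,0,0]

```text
time_s: 13.7
eef_pos: [0.4489, 0.2392, 0.244]
tcp_rot: [2.518, 0.328, 0.105]
wrist_force: [0.3, -0.6, -0.0]
grip_width: 0.498
```

```bash
python3 - <<'E'
from g import *
st()
out=np.zeros((420,800,3),np.uint8)
for i,(n,u,v) in enumerate((('top',200,200),('scene',300,180))):
    im=cv2.cvtColor(save(n,n+'4.png'),cv2.COLOR_RGB2BGR); out[:,i*400:i*400+400]=cv2.resize(im[v:v+126,u:u+120],(400,420),interpolation=2)
    C=cam(n)
    for t,z in(('jar',.065),('pot_rim',.055),('bowl',.05)):
        for r in regions_of(n,t)[:1]: print(n,t,r['box'],onz(C,*r['box'][:2],z)[:2])
cv2.imwrite('pics/crop4.png',out)
E
```

```text
t 13.7 p [0.4489 0.2392 0.244 ] q [ 0.7161  0.1885  2.0229 -0.5642  1.2748  2.2923] F [ 0.2511 -0.6035 -0.0036] w 0.498
top jar [315.6, 167.8, 22.4, 22.7] [ 0.7488 -0.0983]
top pot_rim [396.1, 216.3, 24.4, 27.8] [ 0.6283 -0.2956]
top bowl [259.9, 160.9, 55.5, 51.3] [0.7714 0.0404]
scene jar [330.8, 328.4, 26.6, 23.3] [ 0.7768 -0.1053]
scene pot_rim [252.2, 295.2, 23.9, 27.1] [ 0.6434 -0.2981]
scene bowl [387.3, 324.2, 50.0, 42.5] [0.7769 0.0452]
```

View pics/crop4.png

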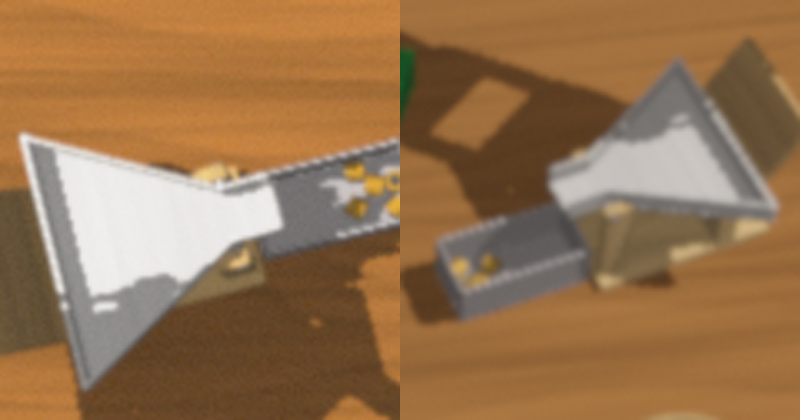

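The tray is empty and back on its rest, the tin stands with the bushings in it, the bystanders are where they were, and the arm is clear. Handing in.

```bash
python3 -c "
from h import *
print(ctrl.job_done())"
```

```text
the job is handed in; nothing more can be done
None
```

I stood the steel tin under the spout and tipped the tray by its flap to about 0.69 rad. I then lowered it at roughly 0.36 rad/s to the pose at which I had gripped it, let go, and backed the arm clear. The job was handed in at about 14 s of the 64 s; no verdict is reported.

**Last checks:**
- **Bushings:** the picture taken with the tray up shows all five in the tin. After lowering, the tray floor is empty. That last crop cut off part of the tin, so I did not count all five again.
- **Tray and tin:** the tray looks level on its rest and the tin upright. The tilt worked out from the gripper just before letting go was 0.005 to 0.007 rad.
- **Bystanders:** the jar, pot and bowl are within about 10 mm of their first measured places, which is the detector's own scatter. I did not re-measure the blank, turning tool or brush, but the arm went nowhere near them.
- **Forces:** the readings at the end of each move stayed at about 11 N or less.

**Disagreements:**
- **Detector:** asked for the bushings, it reported only the tray and the jar, so I counted them by eye.
- **Tin grasp:** the arm came down about 7 mm off along the tin and 6 mm low. I corrected the sideways part when placing it.

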